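# Seat the tube-carrier plate on its three-ball mount

### The arm

A 6-joint arm with a two-finger parallel gripper is mounted at the origin on the work surface. World frame = base frame: x ahead of the robot, y to its left, z up, the work surface at z = 0. Lengths are in m, angles in rad, forces in N, time in s.
With the tool pointing down it reaches from about 0.4 to 0.825 m from the base axis. Payload 7 kg.
Tool frame: the origin (TCP) lies on the centre line of the jaws, within the pads' length; the fingertips stand tip_reach ahead of it and the grasp point (between the pads) is the TCP (tip_reach is the distance from the TCP to the fingertips, in m); z points along the fingers, y is the line along which they close (so a half turn about z gives the same grasp; the last joint's range is limited). The gripper opens to 88 mm and grips with 3 to 60 N. Pads are 19 mm wide; open, the fingers measure 130 mm over their backs; the gripper's body (78 mm by 193 mm) begins 47 mm behind the grasp point.
Start: joints at [-0.884, 0.359, 0.012, 0, -1.224, -0.288], TCP at [0.262, -0.622, 0.246] pointing down, gripper open.
Joint ranges: [-3.07, 3.07], [-1.43, 2.12], [-1.02, 1.25], [-3.03, 1.67], [-3.05, -0], [-3.03, 3.03]. Speed limits (rad/s): [2.39, 2.39, 3.01, 3.14, 3.14, 3.14].

### API

Orientations are given as [roll, pitch, yaw] about the fixed x, y, z axes, in that order (R = Rz(yaw) Ry(pitch) Rx(roll)).
In Python, from station import get_state, grab_frame, calibration, job_done, find_in, mark_of, tip_reach gives the robot as it stands.
- The arm moves only by the shell command python3 -m handwheel 'ROWS' [OPENING] [FORCE]. ROWS is JSON, a list of rows, each an object with "delta_pos": the shift along the world's x, y, z in units of 30 mm (1.0 is 30 mm), a list of three; "dr": the turn, a rotation vector about the world's x, y, z in degrees, a list of three. In form: [{"delta_pos": [tx, ty, tz], "dr": [rx, ry, rz]}, ...]. A call has 1 to 10 rows; each row shifts and turns the commanded pose from where the row before left it; what a row does not reach is not made up. A row lasts 1/10 s, in which the tool goes at most 50 mm and 8.59 degrees, less where a joint would pass 70% of its speed; a pose out of reach is approached as far as the arm can. A call is refused whole if a number of a shift passes 1 or a number of a turn 8.59, either way. A call with a gripper value outside its range is refused whole. OPENING is the closure, from -1 (fully open) to 1 (shut), set as the call begins (- or left out, the last holds). The fingers move at their own pace and stop on an object; FORCE is the grip in N (left out, the last holds). Time passes only in rows, so rows that do not move let the fingers close. It gives the time, the measured TCP pose, the force, the opening and the grip force at its end, in the units of the state.
- get_state(): the state, without advancing time (a new reading comes with each control period).
- grab_frame(name): name is "scene" or "top" or "wrist"; returns the picture (420x560x3 uint8, red, green, blue); there is no depth.
- calibration(name): a dict with "fx", "fy", "cx", "cy" (pixels), "extrinsics" (4x4, takes a point from world to camera coordinates). Camera axes: x right, y down, z forward; pixel columns grow to the right and rows downward; lengths in m; the calibration is good to about 2 mm. A picture is of the moment at which its call begins: read the wrist's pose just before it. calibration takes no time and is no camera call; for the wrist camera it gives the pose at the moment of the call.
- job_done(): hands the job in; it is judged then, once.
Trained networks look in the newest picture that a camera, given by its name, has taken for a name from the list of things; names that differ only in an ending like _2 or _b are one class to them, and where a whole thing is asked for, a point or a joint stands for the part that bears it (a point fixed in the world has none). Each returns a list of dicts, best first, with "conf" (0 to 1); they miss things now and then, are a little off and sometimes report something else, mostly with a low value. They report only what shows in the picture. A call takes as long as a camera call. They do not tell look-alikes from the thing itself.
- find_in(camera, query): "location" ([column, row] in pixels, amid what is visible of it).
- mark_of(camera, query): "location" ([column, row] in pixels: a listed point, or the origin of a listed thing).
The state is a dict: "t": time; "q": joint angles; "qd": joint speeds; "joint_efforts": joint torques, N m; "eef_pos": TCP position; "ee_rot": TCP orientation; "force": force on the tool from outside, world axes, zero at the start; "moment": the same for the moment, N m; "width": finger opening in m; "gripper_force": force on a finger pad.
Only numpy, scipy, OpenCV 4.12 (cv2) and the standard library are available. Lean on these libraries where they do the work, as an engineer would, in place of code of your own. Each camera call takes 0.05 s, during which the arm holds its last target. There are 200 camera calls.

### The job

Pick up the tube-carrier plate by its bridge handle, set it on the three-ball mount with its narrow end over the single ball, and press it down gently until both spring clips have snapped over its side pins and pull it fully home on all three balls; the mount's height is set differently each time, so feel for it. Then let go, leaving the plate seated and level and the other things on the bench where they are.

Things in the scene. Friction and masses are not known exactly. Their poses are not given: they have to be found in the camera images.
- plate: Loose aluminium tube-carrier plate, T-shaped from above, 0.4 kg, lying on the mat. Origin: on the handle's centre line, level with its feet; z up, x to the narrow end. Slab from 14 to 22 mm above the origin: wide part x = -48 to 28 mm, 124 mm across (y); narrow end x = 28 to 74 mm, 52 mm across. A round side pin along each long edge, three vee grooves underneath.
- handle (a point): Middle of the plate's bridge handle, 60 mm above the plate's origin: a level bar along the plate's y, 70 mm long, 14 mm wide (x), 14 mm high, on two posts (12 x 10 mm) at y = +-27 mm. Free space between the posts under the bar, and beside it down to the slab, 31 mm below the bar. Axes as the plate's.
- groove (a point): Where the ball's centre comes to lie in the groove of the plate's narrow end: plate x = 52, y = 0, z = 4 mm. The other grooves are the same, at x = -26, y = +-38 mm. All are 90-degree vees, 14 mm deep, open below, running radially from the origin; they catch a ball up to 5 mm off. The plate stands on the grooves' cheeks.
- pin (a point): Middle of the plate's +y side pin, a round steel bar 8 mm thick and 44 mm long parallel to x, at plate (0, 66, 18) mm; the other is at y = -66 mm.
- mat: Black rubber bench mat, 210 x 200 x 3 mm, fixed; origin at the centre of its underside. The plate starts on it.
- mount: Fixed three-ball mount; origin at the centre of its underside on the bench, z up, x to the single ball. White base 150 x 150 x 22 mm, column, T-shaped aluminium head 170 mm across (y) with three balls and two sprung clips. The head is locked on its column at a height NOT measured: up to 20 mm above or below the nominal heights told here. Pressing on the plate with over 25 N spoils it.
- ball (a point): Nominal centre of the mount's single ball (steel, 14 mm diameter, polished): mount x = 52, y = 0, z = 79 mm; the true height is up to 20 mm more or less. The other two balls: x = -26, y = +-38 mm, same height.
- home (a point): Nominal place of the plate's origin when fully home, 75 mm above the mount's origin (true height up to 20 mm more or less), axes as the mount's. Rollers meet the pins about 10.5 mm above true home; pressing on takes 10 to 16 N in all, the plate's weight included; from 4 mm above home down, the clips pull the plate home with about 7 N and it stops hard on the balls.
- clip_left (a joint): Sprung clip at the mount's +y side: a steel roller 10 mm thick, 30 mm long, parallel to x, on a black upright sliding outward in y against a 3.5 N/mm spring. Value in m: 0 empty, 0.003 as the pin passes, 0.002 with the plate home. Empty, the roller's axis is at mount y = 72 mm, nominally 97 mm high; clip top 104 mm.
- clip_right (a joint): The same clip at the mount's -y side; grows as the roller moves outward to -y.
- tube_rack: Bystander: red microtube rack, 85 x 210 x 50 mm high, origin at the centre of its underside.
- reagent: Bystander: reagent bottle, 68 mm diameter, 150 mm high, origin at the centre of its underside.
- beaker: Bystander: beaker, 72 mm diameter, 95 mm high, origin at the centre of its underside.
- vial: Bystander: small vial, 26 mm diameter, 45 mm high, on a corner of the mat beside the plate; origin at the centre of its underside.
- marker: Bystander: marker pen lying along its x, 125 x 14 x 14 mm, origin at its middle, underside.
- timer: Bystander: flat bench timer, 70 x 70 x 22 mm, origin at the centre of its underside.
There are look-alikes about, which are no part of the job. What is shaped like the plate but green or yellow is not meant.

How it is judged:
On the way:
1. the plate is lifted clear of its mat (z of plate in the frame of mat above 0.03 m), for 0.1 s.
At the end, for the whole second after the job is handed in: The plate sits at rest fully home on the three balls: centred on the mount within 3 mm, turned within 0.03 rad of it, level within 0.02 rad, its origin less than 97 mm above the mount's, and both clips closed over its pins (each clip joint between 1.2 and 2.8 mm) (horizontal distance between plate and mount below 0.003 m and z of plate in the frame of mount below 0.097 m and angle between the x axis of plate and the x axis of mount, either way round below 0.03 rad and angle between plate's own z axis and vertical below 0.02 rad and value of joint clip_left between 0.0012 and 0.0028 m and value of joint clip_right between 0.0012 and 0.0028 m and linear speed of plate below 0.01 m/s); the robot touches nothing.
It fails at once if plate and mount pressed or knocked together too hard: their contact forces, added up over balls and clips, pass 56 N (about 35 N at home by the springs alone, so some 25 N of pressing) (contact force between plate and mount above 56 N).
It fails at once if a bystander is moved more than 25 mm (distance of any of tube_rack, reagent, beaker, vial, marker, timer from where it was at the start of the episode above 0.025 m).
It also fails if it takes over 54 s, if anything falls off the work surface, if the arm or the gripper's body presses on something with over 40 N, if the wrist force passes 120 N, or if a joint passes its speed limit or range.

## Working session

There is one attempt and no reset: what is moved stays moved. The work goes in short steps, Python scripts to look and compute and a shell command to move; the robot and the scene stay as the last step left them, time stands still between calls to the robot, and variables do not carry over. Pictures are saved under pics/ and viewed, at most 10 in all, crops included, and the job is handed in when it is done.

```bash
mkdir -p pics
cat > h.py <<'E'
import numpy as np,cv2
from station import *
def ray(cam,px,z,cal=None):
    c=cal or calibration(cam);E=np.array(c["extrinsics"]);R,t=E[:3,:3],E[:3,3]
    d=R.T@np.array([(px[0]-c["cx"])/c["fx"],(px[1]-c["cy"])/c["fy"],1]);o=-R.T@t
    return o+d*(z-o[2])/d[2]
def proj(cam,p):
    c=calibration(cam);E=np.array(c["extrinsics"]);q=E[:3,:3]@np.array(p)+E[:3,3]
    return np.array([c["cx"]+c["fx"]*q[0]/q[2],c["cy"]+c["fy"]*q[1]/q[2]])
def save(im,n): cv2.imwrite(f"pics/{n}.png",im[:,:,::-1])
E
python3 - <<'E'
from h import *
s=get_state();print(s,tip_reach)
t=grab_frame("top")
for q in["plate","handle","groove","pin","mount","ball","home","mat"]:
    print("top",q,[(np.round(d["location"]),round(d["conf"],2)) for d in mark_of("top",q)][:4])
sc=grab_frame("scene")
for q in["plate","handle","groove","mount","ball"]:
    print("scene",q,[(np.round(d["location"]),round(d["conf"],2)) for d in mark_of("scene",q)][:4])
save(t,"top0");save(sc,"scene0")
for c in("top","scene"):
    k=calibration(c);E=np.array(k["extrinsics"]);print(c,k["fx"],-E[:3,:3].T@E[:3,3])
E
```

```text
{'t': 0.0, 'q': array([-8.83912203e-01,  3.59380543e-01,  1.10503303e-02, -3.57215613e-04,
       -1.22410782e+00, -2.88109971e-01]), 'qd': array([-0.00139858, -0.00037748, -0.0008993 ,  0.00093262, -0.00158484,
       -0.00142359]), 'joint_efforts': array([ 7.97143207e-05, -5.82714200e+01,  2.93051541e+01,  6.99694142e+00,
        6.72103168e-03, -1.69092427e-04]), 'eef_pos': array([ 0.26189669, -0.62161384,  0.24462179]), 'ee_rot': array([ 3.13992319e+00, -1.44556827e-04, -2.74294003e+00]), 'force': array([-2.32791009e-02, -9.91083236e-01, -8.06908490e-04]), 'moment': array([ 0.00151234, -0.00214534,  0.0034157 ]), 'gripper_force': 0.0, 'width': 0.08755267422824402} 0.019
top plate [(array([198., 283.]), 0.77), (array([134., 314.]), 0.73), (array([366., 195.]), 0.23)]
top handle [(array([194., 200.]), 0.94), (array([195., 281.]), 0.6)]
top groove [(array([116., 331.]), 0.88), (array([201., 298.]), 0.63), (array([201., 184.]), 0.6)]
top pin [(array([225., 282.]), 0.95), (array([146., 329.]), 0.78), (array([239., 116.]), 0.17)]
top mount [(array([369., 193.]), 0.72)]
top ball [(array([369., 173.]), 0.81)]
top home [(array([374., 190.]), 0.84)]
top mat [(array([200., 201.]), 0.75)]
scene plate [(array([338., 198.]), 0.89), (array([359., 233.]), 0.63), (array([379., 180.]), 0.6)]
scene handle [(array([380., 169.]), 0.98), (array([335., 182.]), 0.84), (array([360., 215.]), 0.72)]
scene groove [(array([360., 240.]), 0.79), (array([333., 190.]), 0.78), (array([383., 170.]), 0.71)]
scene mount [(array([200., 256.]), 0.86)]
scene ball [(array([201., 243.]), 0.77), (array([360., 232.]), 0.24)]
top 410.9028733471773 [0.41426213 0.02736025 1.1344603 ]
scene 418.10407212438764 [ 1.49549157 -0.13471712  0.74574714]
```

View pics/top0.png

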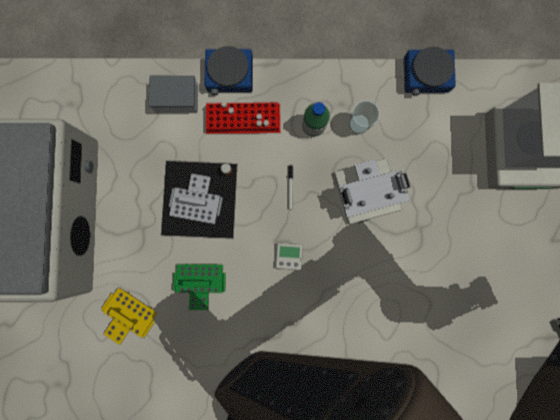

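View pics/scene0.png

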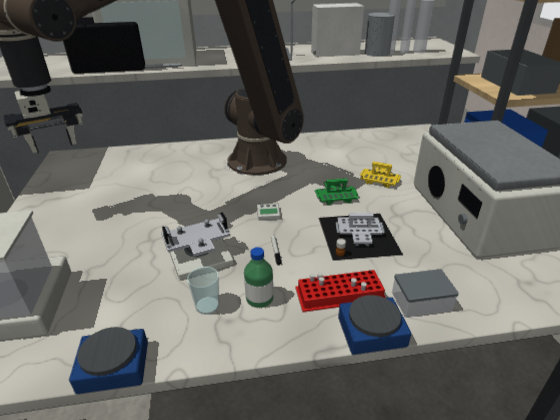

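The candidates are the grey plate on the black mat (top 195,203), the green one (199,283) and the yellow one (130,314). By the description it's the grey one. I'll check it and the mount in one close crop.

Run:
```python
from h import *
t=cv2.imread("pics/top0.png")
a=cv2.resize(t[150:250,150:250],(400,400),interpolation=2);b=cv2.resize(t[150:250,320:420],(400,400),interpolation=2)
cv2.imwrite("pics/crop.png",np.hstack([a,b]))
h=ray("top",(194,200),.063);g=ray("top",(201,184),.007)
print("handle",h,"groove",g,"yaw",np.arctan2(*(g-h)[1::-1]))
for dz in(-.02,0,.02):
  b=ray("top",(369,173),.079+dz);m=ray("top",(374,190),.075+dz);print(dz,b,m,np.arctan2(*(b-m)[1::-1]))
print("mount",ray("top",(369,193),0))
```

```text
handle [0.5324806  0.24375075 0.063     ] groove [0.5831274  0.23647216 0.007     ] yaw -0.14273543896556193
-0.02 [ 0.60428127 -0.21779346  0.059     ] [ 0.55932472 -0.2309979   0.055     ] 0.2856815310330355
0 [ 0.60074754 -0.21323441  0.079     ] [ 0.55663703 -0.2262111   0.075     ] 0.28611431453670855
0.02 [ 0.59721381 -0.20867536  0.099     ] [ 0.55394934 -0.2214243   0.095     ] 0.28656390753148947
mount [ 0.55830612 -0.2300025   0.        ]
```

View pics/crop.png

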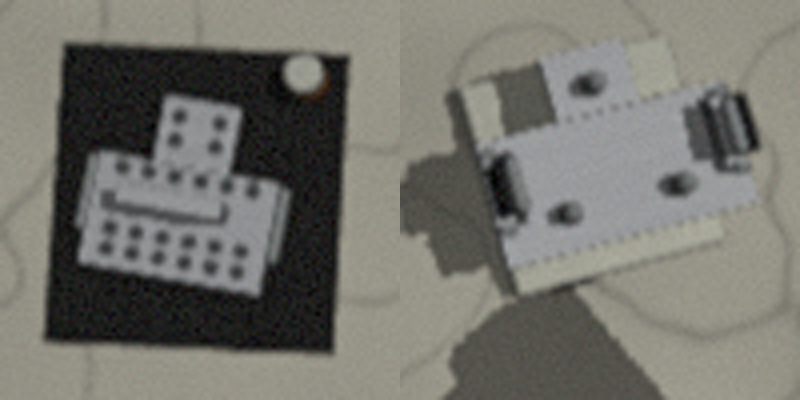

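The crop shows the grey T-plate: bar from about (176,201) to (206,204), narrow end pointing up in the picture, which is world +x. The vial is at (226,168). The mount balls are at about (367,171), (361,203) and (390,196), with the single ball towards +x and a yaw of about 0.287. The plate's yaw is about -0.15. I'm moving over the plate now.

```bash
R='{"delta_pos":[0.31,1,0],"dr":[0,0,2]}'
python3 -m handwheel '[{"delta_pos":[0.31,1,0],"dr":[0,0,2]},{"delta_pos":[0.31,1,0],"dr":[0,0,2]},{"delta_pos":[0.31,1,0],"dr":[0,0,2]},{"delta_pos":[0.31,1,0],"dr":[0,0,2]},{"delta_pos":[0.31,1,0],"dr":[0,0,2]},{"delta_pos":[0.31,1,0],"dr":[0,0,2]},{"delta_pos":[0.31,1,0],"dr":[0,0,2]},{"delta_pos":[0.31,1,0],"dr":[0,0,2]},{"delta_pos":[0.31,1,0],"dr":[0,0,2]},{"delta_pos":[0.31,1,0],"dr":[0,0,2]}]' -1
python3 -m handwheel '[{"delta_pos":[0.31,1,0],"dr":[0,0,2]},{"delta_pos":[0.31,1,0],"dr":[0,0,2]},{"delta_pos":[0.31,1,0],"dr":[0,0,2]},{"delta_pos":[0.31,1,0],"dr":[0,0,2]},{"delta_pos":[0.31,1,0],"dr":[0,0,2]},{"delta_pos":[0.31,1,0],"dr":[0,0,2]},{"delta_pos":[0.31,1,0],"dr":[0,0,2]},{"delta_pos":[0.31,1,0],"dr":[0,0,2]},{"delta_pos":[0.31,1,0],"dr":[0,0,2]},{"delta_pos":[0.31,1,0],"dr":[0,0,2]}]'
python3 -m handwheel '[{"delta_pos":[0.31,1,0],"dr":[0,0,2]},{"delta_pos":[0.31,1,0],"dr":[0,0,2]},{"delta_pos":[0.31,1,0],"dr":[0,0,2]},{"delta_pos":[0.31,1,0],"dr":[0,0,2]},{"delta_pos":[0.31,1,0],"dr":[0,0,2]},{"delta_pos":[0.31,1,0],"dr":[0,0,2]},{"delta_pos":[0.31,1,0],"dr":[0,0,2]},{"delta_pos":[0.31,1,0],"dr":[0,0,2]},{"delta_pos":[0.31,0.9,0],"dr":[0,0,2]},{"delta_pos":[0,0,0],"dr":[0,0,0]}]'
python3 - <<'E'
from h import *
s=get_state();print(s["t"],s["eef_pos"],s["ee_rot"])
c=calibration("wrist");w=grab_frame("wrist");save(w,"w1")
for q,z in[("handle",.063),("groove",.007),("pin",.021),("plate",.003)]:
    print(q,[(np.round(d["location"],1),round(d["conf"],2),ray("wrist",d["location"],z,c).round(4)) for d in mark_of("wrist",q)][:3])
E
```

```text
t: 1.75
eef_pos: [0.3553, -0.3209, 0.2458]
ee_rot: [-3.141, 0.0, -2.392]
force: [0.8, 0.2, -0.9]
width: 0.0877
gripper_force: 0.0
t: 2.75
eef_pos: [0.4483, -0.0207, 0.2459]
ee_rot: [-3.141, 0.001, -2.043]
force: [0.6, -0.4, -1.1]
width: 0.0875
gripper_force: 0.0
t: 3.75
eef_pos: [0.5326, 0.2477, 0.2449]
ee_rot: [-3.141, -0.0, -1.727]
force: [0.1, -0.6, 0.1]
width: 0.0873
gripper_force: 0.0
3.75 [0.53264878 0.24771133 0.24494148] [-3.14147510e+00 -1.87574888e-04 -1.72749661e+00]
handle [(array([492.7, 150.1]), 0.9, array([0.3199, 0.2339, 0.063 ])), (array([281.5, 195.2]), 0.79, array([0.5321, 0.2464, 0.063 ]))]
groove [(array([236.4, 186.6]), 0.92, array([0.5852, 0.2389, 0.007 ])), (array([507.9, 139.7]), 0.72, array([0.2675, 0.2338, 0.007 ]))]
pin [(array([277.7, 244.6]), 0.68, array([0.5472, 0.3137, 0.021 ])), (array([468.5,  87.1]), 0.62, array([0.3192, 0.17  , 0.021 ])), (array([ 57.2, 114.4]), 0.18, array([0.76  , 0.1288, 0.021 ]))]
plate [(array([280.4, 186.6]), 0.61, array([0.5336, 0.2477, 0.003 ])), (array([464. , 147.7]), 0.56, array([0.3151, 0.2356, 0.003 ]))]
```

View pics/w1.png

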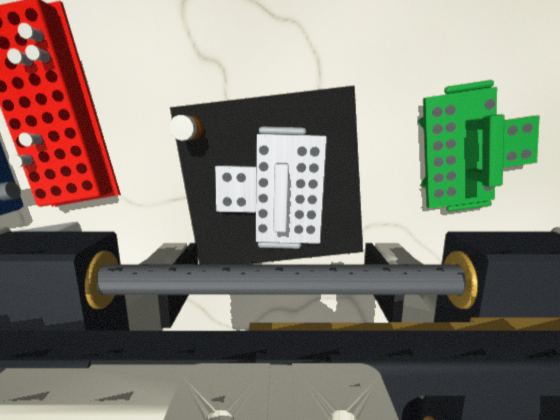

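The wrist picture shows the grey plate with its bar from about (282,165) to (281,235), the narrow end at left (235,188) and the vial at (185,128). The green decoy is at right (455,145). I'll refine the yaw from the pins and slab edge.

Run:
```python
from h import *
def y(a,b,z,off):
    p,q=ray("wrist",a,z),ray("wrist",b,z);d=p-q;print(p[:2].round(4),q[:2].round(4),"mid",((p+q)/2)[:2].round(4),"len",np.hypot(*d[:2]).round(4),"yaw",round(np.arctan2(d[1],d[0])+off,3))
h=np.pi/2
y((279,245),(282,130),.021,-h)
y((321,243),(325.5,135),.025,-h)
y((256,243),(257.5,135),.025,-h)
y((216,166),(325,135),.025,0) if 0 else None
y((258,131),(325,135),.025,0)
y((257,243),(321,243),.025,0)
y((281,237),(281.5,163),.070,-h)
```

```text
[0.545  0.3113] [0.5202 0.1795] mid [0.5326 0.2454] len 0.1341 yaw -0.186
[0.4951 0.3152] [0.4742 0.1923] mid [0.4847 0.2538] len 0.1247 yaw -0.168
[0.5713 0.303 ] [0.5475 0.1805] mid [0.5594 0.2417] len 0.1248 yaw -0.192
[0.5462 0.1764] [0.4748 0.1922] mid [0.5105 0.1843] len 0.0731 yaw -0.218
[0.5701 0.3032] [0.4951 0.3152] mid [0.5326 0.3092] len 0.076 yaw -0.159
[0.5383 0.2851] [0.5258 0.2101] mid [0.5321 0.2476] len 0.076 yaw -0.166
```

```bash
python3 -m handwheel '[{"delta_pos":[-0.01,-0.04,-0.8],"dr":[0,0,-1.2]},{"delta_pos":[0,0,-1],"dr":[0,0,0]},{"delta_pos":[0,0,-1],"dr":[0,0,0]},{"delta_pos":[0,0,-1],"dr":[0,0,0]},{"delta_pos":[0,0,-1],"dr":[0,0,0]},{"delta_pos":[0,0,-0.7],"dr":[0,0,0]},{"delta_pos":[0,0,-0.5],"dr":[0,0,0]},{"delta_pos":[0,0,0],"dr":[0,0,0]}]' -1
python3 -m handwheel '[{"delta_pos":[0,0,0],"dr":[0,0,0]},{"delta_pos":[0,0,0],"dr":[0,0,0]},{"delta_pos":[0,0,0],"dr":[0,0,0]},{"delta_pos":[0,0,0],"dr":[0,0,0]},{"delta_pos":[0,0,0],"dr":[0,0,0]},{"delta_pos":[0,0,0],"dr":[0,0,0]},{"delta_pos":[0,0,0],"dr":[0,0,0]},{"delta_pos":[0,0,0],"dr":[0,0,0]},{"delta_pos":[0,0,0],"dr":[0,0,0]},{"delta_pos":[0,0,0],"dr":[0,0,0]}]' 1 45
```

```text
t: 4.8
eef_pos: [0.5304, 0.2421, 0.0639]
ee_rot: [3.139, -0.003, -1.753]
force: [0.2, -0.6, -0.5]
width: 0.0874
gripper_force: 0.0
t: 5.8
eef_pos: [0.5316, 0.2438, 0.0656]
ee_rot: [-3.141, 0.0, -1.751]
force: [-0.7, 0.9, -2.5]
width: 0.0135
gripper_force: 45.1
```

```bash
python3 -m handwheel '[{"delta_pos":[0,0,0.3],"dr":[0,0,0]},{"delta_pos":[0,0,0.6],"dr":[0,0,0]},{"delta_pos":[0,0,0.9],"dr":[0,0,0]},{"delta_pos":[0,0,1],"dr":[0,0,0]},{"delta_pos":[0,0,1],"dr":[0,0,0]},{"delta_pos":[0,0,1],"dr":[0,0,0]},{"delta_pos":[0,0,0.8],"dr":[0,0,0]},{"delta_pos":[0,0,0.4],"dr":[0,0,0]},{"delta_pos":[0,0,0],"dr":[0,0,0]},{"delta_pos":[0,0,0],"dr":[0,0,0]}]'
python3 - <<'E'
from h import *
s=get_state();print(s["t"],s["eef_pos"],s["ee_rot"],s["force"])
c=calibration("wrist");w=grab_frame("wrist");save(w,"w2")
z=s["eef_pos"][2]
for q,dz in[("handle",0),("groove",-.056),("pin",-.042),("plate",-.06)]:
    print(q,[(np.round(d["location"],1),round(d["conf"],2),ray("wrist",d["location"],z+dz,c).round(4)) for d in mark_of("wrist",q)][:3])
E
```

```text
t: 6.8
eef_pos: [0.5307, 0.2435, 0.2443]
ee_rot: [3.14, -0.001, -1.752]
force: [-0.1, -0.1, -3.6]
width: 0.0134
gripper_force: 45.0
6.8 [0.53074369 0.24346475 0.24431369] [ 3.13999442e+00 -8.54490200e-04 -1.75180369e+00] [-0.05918081 -0.11564763 -3.56099226]
handle [(array([280.9, 282.7]), 0.71, array([0.5317, 0.2476, 0.2443])), (array([490.1, 150.1]), 0.66, array([0.4327, 0.2027, 0.2443])), (array([ 56.9, 121.6]), 0.66, array([0.6106, 0.1583, 0.2443]))]
groove [(array([503.6, 140.4]), 0.96, array([0.3899, 0.2081, 0.1883])), (array([199.6, 242.6]), 0.78, array([0.5832, 0.2382, 0.1883]))]
pin [(array([464.6,  88.3]), 0.57, array([0.4193, 0.1749, 0.2023]))]
plate [(array([458.8, 148. ]), 0.95, array([0.4142, 0.2084, 0.1843])), (array([281.4, 242.6]), 0.75, array([0.5316, 0.2491, 0.1843]))]
```

View pics/w2.png

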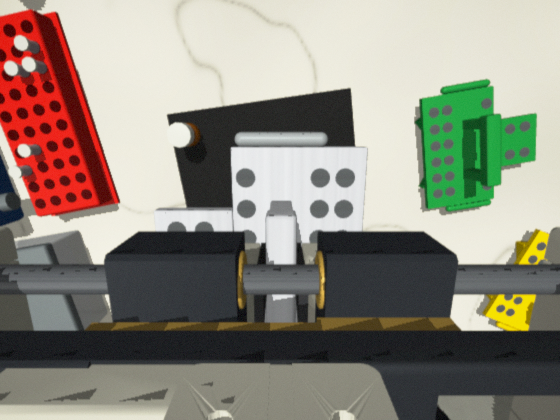

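The plate is held squarely: slab far edge from (232,147) to (366,147), -y pin from (236,139) to (326,139). I'll compute its offset in the hand and check the mount with a fresh top picture.

Run:
```python
from h import *
s=get_state();p=s["eef_pos"];th=s["ee_rot"][2]+np.pi/2;z0=p[2]-.0626
R=np.array([[np.cos(th),np.sin(th)],[-np.sin(th),np.cos(th)]])
for n,px,z in[("corner x28 y-62",(232,147.5),.022),("corner x-48 y-62",(366,147.5),.022),("pin x22 y-66",(236,139),.018),("pin x-22,y-66",(326,139),.018)]:
    print(n,(R@(ray("wrist",px,z0+z)-p)[:2]).round(4))
t=grab_frame("top")
for q in["mount","ball","home","clip_left","clip_right"]:
    print(q,[(np.round(d["location"],1),round(d["conf"],2)) for d in mark_of("top",q)][:3])
b=cv2.resize(t[150:230,325:425],(800,640),interpolation=2)[:600];save(b,"m2")
c=grab_frame("scene");
for q in["mount","ball","home","clip_left","clip_right"]:
    print(q,[(np.round(d["location"],1),round(d["conf"],2)) for d in mark_of("scene",q)][:3])
```

```text
corner x28 y-62 [ 0.0272 -0.0567]
corner x-48 y-62 [-0.0466 -0.0567]
pin x22 y-66 [ 0.0253 -0.0611]
pin x-22,y-66 [-0.025  -0.0612]
mount [(array([367. , 191.2]), 0.82), (array([187. , 171.7]), 0.44)]
ball [(array([371.9, 169.3]), 0.93)]
home [(array([372.7, 187.4]), 0.85)]Traceback (most recent call last):
  File "<stdin>", line 8, in <module>
ValueError: it knows: ball, beaker, groove, handle, home, marker, mat, mount, pin, plate, reagent, timer, tube_rack, vial
```

```bash
python3 -m handwheel '[{"delta_pos":[-0.02,-0.5,0],"dr":[0,0,2]},{"delta_pos":[-0.02,-0.8,0],"dr":[0,0,3]},{"delta_pos":[-0.02,-1,0],"dr":[0,0,3]},{"delta_pos":[-0.02,-1,0],"dr":[0,0,3]},{"delta_pos":[-0.02,-1,0],"dr":[0,0,3]},{"delta_pos":[-0.02,-1,0],"dr":[0,0,3]},{"delta_pos":[-0.02,-1,0],"dr":[0,0,3]},{"delta_pos":[-0.02,-1,0],"dr":[0,0,3]},{"delta_pos":[-0.02,-1,0],"dr":[0,0,2]},{"delta_pos":[-0.02,-1,0],"dr":[0,0,1.8]}]'
python3 -m handwheel '[{"delta_pos":[-0.02,-1,0],"dr":[0,0,0]},{"delta_pos":[-0.02,-0.8,0],"dr":[0,0,0]},{"delta_pos":[-0.02,-0.5,0],"dr":[0,0,0]},{"delta_pos":[0,-0.2,0],"dr":[0,0,0]},{"delta_pos":[0,0,0],"dr":[0,0,0]},{"delta_pos":[0,0,0],"dr":[0,0,0]}]'
python3 - <<'E'
from h import *
import json
s=get_state();print(s["t"],s["eef_pos"],s["ee_rot"])
c=calibration("wrist");w=grab_frame("wrist");save(w,"w3")
json.dump({k:np.array(v).tolist() for k,v in c.items()},open("c3.json","w"))
for q in["ball","home","mount"]:
    print(q,[(np.round(d["location"],1),round(d["conf"],2)) for d in mark_of("wrist",q)][:4])
E
```

```text
t: 8.25
eef_pos: [0.5253, -0.0364, 0.2457]
ee_rot: [-3.141, -0.0, -1.282]
force: [1.0, 0.4, -4.1]
width: 0.0137
gripper_force: 45.0
t: 8.85
eef_pos: [0.5238, -0.1097, 0.2455]
ee_rot: [-3.141, 0.0, -1.284]
force: [0.0, 0.4, -4.0]
width: 0.0134
gripper_force: 45.0
8.85 [ 0.52378503 -0.10972145  0.24551472] [-3.14146430e+00  1.77614488e-04 -1.28360336e+00]
ball [(array([223.2,  68.2]), 0.72), (array([277.7,  78. ]), 0.52)]
home [(array([282.2,  71.8]), 0.61)]
mount []
```

View pics/w3.png

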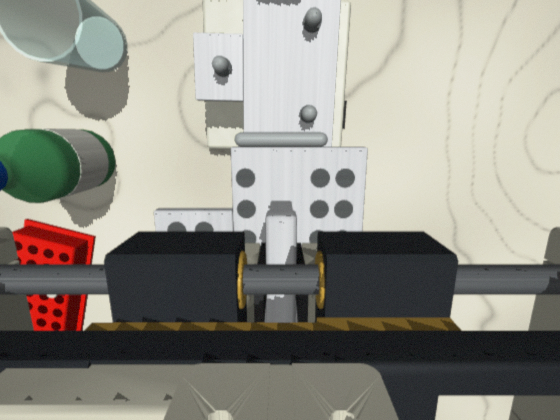

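The wrist picture shows the three balls: single at (221,66), +y at (308,113), -y at (313,19). I'll fit the mount pose and height to these together with the top-view ball pixels.

Run:
```python
from h import *
import json
from scipy.optimize import least_squares as LS
c=json.load(open("c3.json"))
def pj(c,P):
    E=np.array(c["extrinsics"]);q=P@E[:3,:3].T+E[:3,3];return np.c_[c["cx"]+c["fx"]*q[:,0]/q[:,2],c["cy"]+c["fy"]*q[:,1]/q[:,2]]
def T(v,P):
    k,s=np.cos(v[2]),np.sin(v[2]);return np.c_[v[0]+k*P[:,0]-s*P[:,1],v[1]+s*P[:,0]+k*P[:,1],v[3]+P[:,2]]
B=np.array([[.052,0,.004],[-.026,.038,.004],[-.026,-.038,.004]])
w=np.array([(221.3,66),(308,113.3),(313,19.3)]);t=np.array([(366.75,170.75),(361.25,203.25),(389.5,196)])
ct=calibration("top")
for n,f in[("wrist",lambda v:(pj(c,T(v,B))-w).ravel()),("both",lambda v:np.r_[(pj(c,T(v,B))-w).ravel(),2*(pj(ct,T(v,B))-t).ravel()])]:
    r=LS(f,[.557,-.226,.287,.075]);print(n,r.x.round(4),r.fun.round(1))
s=get_state();p=s["eef_pos"];th=s["ee_rot"][2]+np.pi/2
P=np.array([[.028,-.062,.022],[-.048,-.062,.022],[.028,0.026,.022]])[:2]
px=np.array([(232,147.5),(366,147.5)])
r=LS(lambda v:(pj(c,T(np.r_[v,p[2]-.0626],P))-px).ravel(),[p[0],p[1],th]);print("plate",r.x.round(4),r.fun.round(2),"tcp",p,th)
v=r.x;E=[.01,.0];d=v[:2]-p[:2];print("in hand",np.cos(th)*d[0]+np.sin(th)*d[1],-np.sin(th)*d[0]+np.cos(th)*d[1])
r=LS(lambda v:(pj(c,T(v,P))-px).ravel(),[*v,p[2]-.0626]);print("free z",r.x)
```

```text
wrist [ 0.5582 -0.2239  0.2627  0.0776] [-0.1 -0.4  0.4  0.1 -0.4  0.2]
both [ 0.5578 -0.2238  0.262   0.0736] [ 1.1  0.7  0.4  0.6 -0.4  2.   1.9 -0.9  1.6 -0.9  1.3 -1.6]
plate [ 0.5228 -0.1046  0.2876] [-2.09  0.08  2.08  0.14] tcp [ 0.52381631 -0.10949301  0.24558057] 0.2881434823735587
in hand 0.0003708183055575586 0.004960274464305994
free z [ 0.52237363 -0.10449466  0.2879907   0.17736668]
```

```bash
python3 -m handwheel '[{"delta_pos":[0.12,-0.4,0],"dr":[0,0,-0.4]},{"delta_pos":[0.23,-0.8,0],"dr":[0,0,-0.5]},{"delta_pos":[0.27,-0.9,0],"dr":[0,0,-0.5]},{"delta_pos":[0.27,-0.9,0],"dr":[0,0,0]},{"delta_pos":[0.18,-0.6,0],"dr":[0,0,0]},{"delta_pos":[0.1,-0.37,0],"dr":[0,0,0]},{"delta_pos":[0,0,-0.6],"dr":[0,0,0]},{"delta_pos":[0,0,-0.8],"dr":[0,0,0]},{"delta_pos":[0,0,-0.6],"dr":[0,0,0]},{"delta_pos":[0,0,0],"dr":[0,0,0]}]'
python3 - <<'E'
from h import *
t=grab_frame("scene");s=get_state();print(s["t"],s["eef_pos"],s["ee_rot"],s["force"],s["moment"])
save(cv2.resize(t[180:300,130:290],(800,600),interpolation=2),"s4")
E
```

```text
t: 10.05
eef_pos: [0.5571, -0.2288, 0.1828]
ee_rot: [3.137, 0.002, -1.308]
force: [-0.2, 0.7, -4.4]
width: 0.0133
gripper_force: 45.0
10.1 [ 0.55814262 -0.22915392  0.18464473] [ 3.13907548e+00  8.76940835e-04 -1.30783727e+00] [ 0.73824021 -0.24389742 -3.1247917 ] [-0.05007167  0.06369036 -0.01346119]
```

View pics/s4.png

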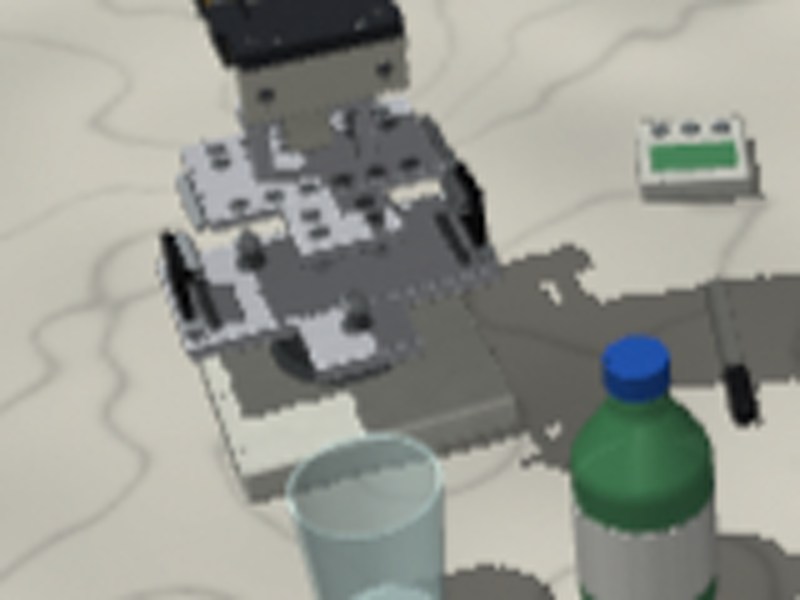

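The scene crop shows the plate centred above the head, narrow end over the single ball at scene px (201.6,243), with the -y ball at (180,230). I'll use these to tighten the height.

Run:
```python
from h import *
import json
from scipy.optimize import least_squares as LS
c=json.load(open("c3.json"));cs=calibration("scene")
def pj(c,P):
    E=np.array(c["extrinsics"]);q=P@E[:3,:3].T+E[:3,3];return np.c_[c["cx"]+c["fx"]*q[:,0]/q[:,2],c["cy"]+c["fy"]*q[:,1]/q[:,2]]
def T(v,P):
    k,s=np.cos(v[2]),np.sin(v[2]);return np.c_[v[0]+k*P[:,0]-s*P[:,1],v[1]+s*P[:,0]+k*P[:,1],v[3]+P[:,2]]
B=np.array([[.052,0,.004],[-.026,.038,.004],[-.026,-.038,.004]])
w=np.array([(221.3,66),(308,113.3),(313,19.3)]);S=np.array([(201.6,243.),(180,230)])
r=LS(lambda v:np.r_[(pj(c,T(v,B))-w).ravel(),2*(pj(cs,T(v,B[[0,2]]))-S).ravel()],[.558,-.224,.262,.078]);print(r.x.round(4),r.fun.round(1))
# plate narrow-end top front corners as seen in scene
s=get_state();p=s["eef_pos"];th=s["ee_rot"][2]+np.pi/2
o=p[:2]+.005*np.array([-np.sin(th),np.cos(th)])
P=T([*o,th,p[2]-.0626],np.array([[.074,.026,.022],[.074,-.026,.022],[.028,-.062,.022],[-.048,-.062,.022]]))
print(((pj(cs,P)-[130,180])*5).round(0),"TCP at home z",r.x[3]+.0626)
```

```text
[ 0.5583 -0.2234  0.2659  0.0773] [-0.2  0.4  0.3  0.5 -0.8  0.8 -1.7 -0.8 -1.2  0.6]
[[399. 223.]
 [297. 249.]
 [204. 218.]
 [174. 143.]] TCP at home z 0.13985475051375335
```

```bash
python3 -m handwheel '[{"delta_pos":[0,0,-0.3],"dr":[0,0,0]},{"delta_pos":[0,0,-0.3],"dr":[0,0,0]},{"delta_pos":[0,0,-0.1],"dr":[0,0,0]},{"delta_pos":[0,0,-0.07],"dr":[0,0,0]},{"delta_pos":[0,0,-0.05],"dr":[0,0,0]},{"delta_pos":[0,0,0],"dr":[0,0,0]}]'
python3 -m handwheel '[{"delta_pos":[0,0,-0.03],"dr":[0,0,0]},{"delta_pos":[0,0,-0.03],"dr":[0,0,0]},{"delta_pos":[0,0,-0.03],"dr":[0,0,0]},{"delta_pos":[0,0,0],"dr":[0,0,0]}]'
python3 -m handwheel '[{"delta_pos":[0,0,-0.03],"dr":[0,0,0]},{"delta_pos":[0,0,-0.03],"dr":[0,0,0]},{"delta_pos":[0,0,0],"dr":[0,0,0]}]'
```

```text
t: 10.7
eef_pos: [0.5588, -0.2293, 0.161]
ee_rot: [-3.142, -0.0, -1.308]
force: [-0.6, -0.1, -4.0]
width: 0.0136
gripper_force: 45.0
t: 11.1
eef_pos: [0.5587, -0.2293, 0.1581]
ee_rot: [3.141, 0.0, -1.308]
force: [0.4, -0.9, -4.0]
width: 0.0137
gripper_force: 45.0
t: 11.4
eef_pos: [0.5589, -0.2293, 0.1567]
ee_rot: [-3.141, -0.0, -1.308]
force: [-0.4, 0.9, -0.8]
width: 0.0135
gripper_force: 45.0
```

```bash
python3 -m handwheel '[{"delta_pos":[0,0,-0.02],"dr":[0,0,0]},{"delta_pos":[0,0,-0.01],"dr":[0,0,0]},{"delta_pos":[0,0,0],"dr":[0,0,0]}]'
python3 -m handwheel '[{"delta_pos":[0,0,-0.02],"dr":[0,0,0]},{"delta_pos":[0,0,-0.01],"dr":[0,0,0]},{"delta_pos":[0,0,0],"dr":[0,0,0]}]';python3 -c "from station import *;s=get_state();print(s['force'],s['moment'],s['ee_rot'])"
```

```text
t: 11.7
eef_pos: [0.5591, -0.2294, 0.1561]
ee_rot: [-3.141, -0.001, -1.308]
force: [-1.0, 1.5, 4.0]
width: 0.0136
gripper_force: 45.0
t: 12.0
eef_pos: [0.5592, -0.2294, 0.1555]
ee_rot: [-3.141, -0.001, -1.308]
force: [-1.4, 3.6, 5.8]
width: 0.0136
gripper_force: 45.0
[-1.41164677  3.55594902  5.83742312] [ 0.49090575  0.73651604 -0.09371791] [-3.14054892e+00 -7.55214853e-04 -1.30783358e+00]
```

Contact has come earlier than expected, with a lateral force. I'll look at the -y clip in the wrist view and at the scene and top crops before pressing on.

Run:
```python
from h import *
w=grab_frame("wrist");s=grab_frame("scene");t=grab_frame("top")
a=cv2.resize(w[70:220,150:400],(500,300),interpolation=2)
b=cv2.resize(s[190:265,150:240],(360,300),interpolation=2);c=cv2.resize(t[150:230,330:420],(338,300),interpolation=2)
o=np.zeros((600,800,3),np.uint8);o[:300,:500]=a;o[300:,:360]=b;o[300:,400:738]=c;save(o,"k5")
```

```text
(no output)
```

View pics/k5.png

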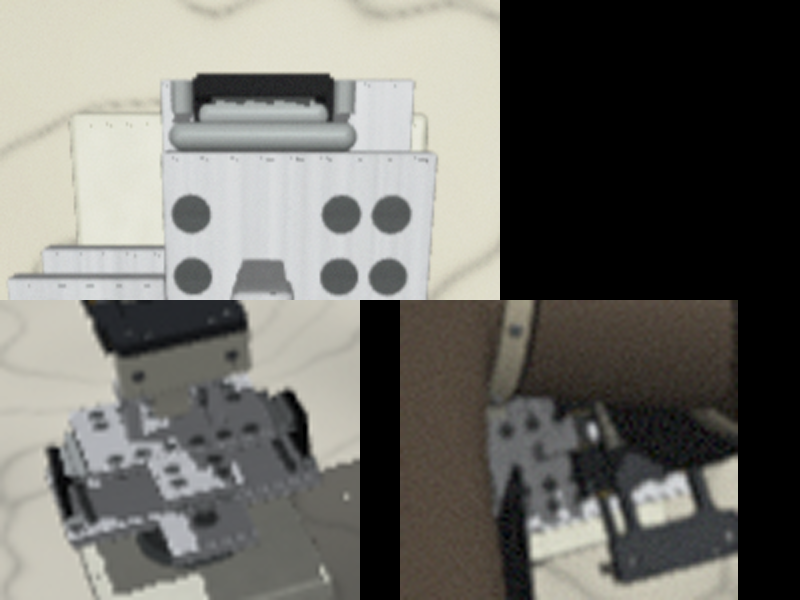

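Run:
```python
from h import *
s=get_state();p=s["eef_pos"];th=s["ee_rot"][2]+np.pi/2
k,n=np.cos(th),np.sin(th);R=np.array([[k,-n,0],[n,k,0],[0,0,1]])
c=calibration("wrist");E=np.array(c["extrinsics"]);cam=-E[:3,:3].T@E[:3,3];print("cam in tool",R.T@(cam-p),R.T@E[2,:3], s["t"],s["force"])
def crop(pt): return (proj("wrist",p+R@np.array(pt))-[150,70])*2
for oy in(.003,.005):
  z=-.0626
  print(oy,"slab",crop([.028,oy-.062,z+.022]),crop([-.048,oy-.062,z+.022]),"pin c",crop([0,oy-.066,z+.018]),"roller(empty,+10.5)",crop([0,oy-.072,z+.018-.0065]),crop([0,oy-.073,z+.018-.0065]), crop([0,oy-.072,z+.018-.0085]))
  print("head edge y-85 at z home-?",[crop([0,-.085+oy,z-d]) for d in(.01,.02)])
print("pixels/mm roller",crop([0,-.067,-.051])-crop([0,-.068,-.051]))
```

```text
cam in tool [ 0.00019162 -0.06623846  0.13934748] [ 0.00194775  0.24754856 -0.96887353] 12.15 [-1.74307526  1.71720493  6.03318853]
0.003 slab [161.36568966 147.06633194] [438.42609309 147.30253228] pin c [263.39446113 131.90978457] roller(empty,+10.5) [263.40428313 109.97034503] [263.40977722 106.34778846] [263.39717186 110.07416001]
head edge y-85 at z home-? [array([263.39887614,  68.08152266]), array([263.36783924,  70.46045272])]
0.005 slab [161.64019534 154.49045502] [437.92382524 154.7322181 ] pin c [263.38325095 139.2586397 ] roller(empty,+10.5) [263.39333923 117.1862685 ] [263.39880382 113.58315863] [263.38636071 117.2147404 ]
head edge y-85 at z home-? [array([263.38889997,  74.77080074]), array([263.35839241,  76.83792331])]
pixels/mm roller [-0.00546794  3.60500921]
```

The wrist crop shows the pin centre (row 136) only about 4.5 mm inside the roller centre (row 120) instead of 6 mm. The plate is therefore about 1.5 mm too far towards -y, which agrees with the lateral force. I'll shift it and re-feel.

```bash
python3 -m handwheel '[{"delta_pos":[-0.013,0.048,0.02],"dr":[0,0,0]},{"delta_pos":[0,0,0],"dr":[0,0,0]},{"delta_pos":[0,0,0],"dr":[0,0,0]}]'
python3 -m handwheel '[{"delta_pos":[0,0,-0.02],"dr":[0,0,0]},{"delta_pos":[0,0,-0.02],"dr":[0,0,0]},{"delta_pos":[0,0,0],"dr":[0,0,0]}]';python3 -c "from station import *;s=get_state();print(s['force'],s['moment'],s['ee_rot'])"
```

```text
t: 12.45
eef_pos: [0.5589, -0.2283, 0.1556]
ee_rot: [-3.141, -0.001, -1.308]
force: [1.4, -2.6, 2.0]
width: 0.0138
gripper_force: 45.0
t: 12.75
eef_pos: [0.5589, -0.2282, 0.1546]
ee_rot: [-3.141, -0.001, -1.308]
force: [1.5, -2.4, 4.9]
width: 0.0134
gripper_force: 45.0
[ 1.48751979 -2.42496319  4.90477527] [-0.87284083 -0.04031773 -0.03294139] [-3.14060450e+00 -8.55492828e-04 -1.30798057e+00]
```

```bash
python3 -m handwheel '[{"delta_pos":[0.005,-0.018,-0.02],"dr":[0,0,0]},{"delta_pos":[0,0,-0.02],"dr":[0,0,0]},{"delta_pos":[0,0,0],"dr":[0,0,0]}]'
python3 -m handwheel '[{"delta_pos":[0,0,-0.02],"dr":[0,0,0]},{"delta_pos":[0,0,-0.02],"dr":[0,0,0]},{"delta_pos":[0,0,0],"dr":[0,0,0]}]';python3 -c "from station import *;s=get_state();print(s['force'],s['moment'],s['ee_rot'])"
```

```text
t: 13.05
eef_pos: [0.5591, -0.2285, 0.1537]
ee_rot: [-3.14, -0.001, -1.308]
force: [0.2, -1.6, 7.3]
width: 0.0136
gripper_force: 45.0
t: 13.35
eef_pos: [0.5592, -0.2285, 0.1524]
ee_rot: [-3.14, -0.001, -1.308]
force: [-0.9, -2.1, 6.4]
width: 0.0135
gripper_force: 45.0
[-0.91170301 -2.12253991  6.41866797] [-0.29295403 -0.00672191 -0.00600994] [-3.14022012e+00 -7.40690589e-04 -1.30789234e+00]
```

```bash
python3 -m handwheel '[{"delta_pos":[0,0,-0.02],"dr":[0,0,0]},{"delta_pos":[0,0,-0.02],"dr":[0,0,0]},{"delta_pos":[0,0,0],"dr":[0,0,0]}]'
python3 -m handwheel '[{"delta_pos":[0,0,-0.02],"dr":[0,0,0]},{"delta_pos":[0,0,-0.02],"dr":[0,0,0]},{"delta_pos":[0,0,0],"dr":[0,0,0]}]';python3 -c "from station import *;s=get_state();print(s['force'],s['moment'],s['ee_rot'])"
```

```text
t: 13.65
eef_pos: [0.5589, -0.2284, 0.1506]
ee_rot: [-3.141, -0.0, -1.308]
force: [1.9, -0.7, 2.4]
width: 0.0133
gripper_force: 45.0
t: 13.95
eef_pos: [0.5582, -0.2282, 0.1483]
ee_rot: [3.141, 0.001, -1.308]
force: [1.9, -1.4, -3.2]
width: 0.0135
gripper_force: 45.0
[ 1.93434471 -1.41655463 -3.2443217 ] [-0.72831186 -1.02599393 -0.01698801] [ 3.14070856e+00  8.26606667e-04 -1.30843770e+00]
```

```bash
python3 -m handwheel '[{"delta_pos":[0,0,-0.02],"dr":[0,0,0]},{"delta_pos":[0,0,-0.02],"dr":[0,0,0]},{"delta_pos":[0,0,0],"dr":[0,0,0]}]'
python3 -m handwheel '[{"delta_pos":[0,0,-0.02],"dr":[0,0,0]},{"delta_pos":[0,0,-0.02],"dr":[0,0,0]},{"delta_pos":[0,0,0],"dr":[0,0,0]}]';python3 -c "from station import *;s=get_state();print(s['force'],s['moment'],s['ee_rot'])"
```

```text
t: 14.25
eef_pos: [0.5578, -0.2282, 0.1471]
ee_rot: [3.14, 0.001, -1.309]
force: [1.6, -1.0, -7.6]
width: 0.0135
gripper_force: 45.0
t: 14.55
eef_pos: [0.558, -0.2284, 0.1465]
ee_rot: [3.141, 0.001, -1.308]
force: [-0.3, -1.1, -6.4]
width: 0.0133
gripper_force: 45.0
[-0.25063826 -1.13533605 -6.43003082] [-0.73763731 -0.02580496 -0.01106582] [ 3.14063072e+00  5.01315609e-04 -1.30834399e+00]
```

```bash
python3 -m handwheel '[{"delta_pos":[0,0,-0.015],"dr":[0,0,0]},{"delta_pos":[0,0,-0.015],"dr":[0,0,0]},{"delta_pos":[0,0,0],"dr":[0,0,0]}]'
python3 -m handwheel '[{"delta_pos":[0,0,-0.015],"dr":[0,0,0]},{"delta_pos":[0,0,-0.015],"dr":[0,0,0]},{"delta_pos":[0,0,0],"dr":[0,0,0]}]';python3 -c "from station import *;s=get_state();print(s['force'],s['moment'],s['ee_rot'])"
```

```text
t: 14.85
eef_pos: [0.5585, -0.2285, 0.1461]
ee_rot: [3.142, -0.0, -1.308]
force: [-0.2, -1.0, -3.3]
width: 0.0134
gripper_force: 45.0
t: 15.15
eef_pos: [0.5588, -0.2286, 0.1458]
ee_rot: [-3.141, -0.001, -1.308]
force: [-2.2, -0.5, 4.3]
width: 0.0134
gripper_force: 45.0
[-2.21413229 -0.49287055  4.25593155] [-0.3987783   1.02451679 -0.00539419] [-3.14094570e+00 -6.75678827e-04 -1.30786023e+00]
```

Hard stop reached about 10 mm below first contact, so the plate is home. Releasing now.

```bash
python3 -m handwheel '[{"delta_pos":[0,0,0],"dr":[0,0,0]},{"delta_pos":[0,0,0],"dr":[0,0,0]}]' - 8
python3 -m handwheel '[{"delta_pos":[0,0,0],"dr":[0,0,0]},{"delta_pos":[0,0,0],"dr":[0,0,0]},{"delta_pos":[0,0,0],"dr":[0,0,0]},{"delta_pos":[0,0,0],"dr":[0,0,0]},{"delta_pos":[0,0,0],"dr":[0,0,0]},{"delta_pos":[0,0,0],"dr":[0,0,0]},{"delta_pos":[0,0,0],"dr":[0,0,0]},{"delta_pos":[0,0,0],"dr":[0,0,0]}]' -1
python3 - <<'E'
from h import *
print(get_state()["t"])
w=grab_frame("wrist");s=grab_frame("scene")
a=cv2.resize(w[70:220,150:400],(500,300),interpolation=2)
b=cv2.resize(s[190:265,150:240],(360,300),interpolation=2)
o=np.zeros((600,500,3),np.uint8);o[:300,:500]=a;o[300:,:360]=b;save(o,"k6")
E
```

```text
t: 15.35
eef_pos: [0.5589, -0.2286, 0.1458]
ee_rot: [-3.141, -0.001, -1.308]
force: [-3.1, -0.6, 6.1]
width: 0.0141
gripper_force: 8.0
t: 16.15
eef_pos: [0.5586, -0.2284, 0.145]
ee_rot: [3.142, 0.0, -1.308]
force: [1.1, 0.0, -0.2]
width: 0.0724
gripper_force: 0.0
16.15
```

View pics/k6.png

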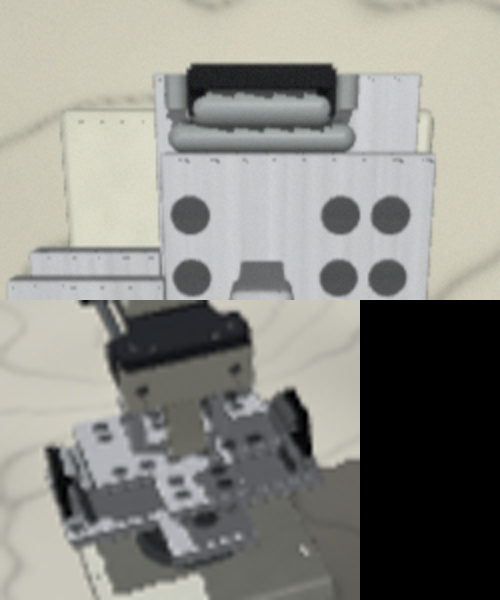

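The -y roller now overlaps the pin from above at (262,108), so it is latched and the plate looks level. I'm retreating upward and taking a final look.

```bash
python3 -m handwheel '[{"delta_pos":[0,0,0.2],"dr":[0,0,0]},{"delta_pos":[0,0,0.5],"dr":[0,0,0]},{"delta_pos":[0,0,0.8],"dr":[0,0,0]},{"delta_pos":[0,0,1],"dr":[0,0,0]},{"delta_pos":[0,0,1],"dr":[0,0,0]},{"delta_pos":[-0.25,0.97,0.5],"dr":[0,0,0]},{"delta_pos":[-0.25,0.97,0],"dr":[0,0,0]},{"delta_pos":[-0.25,0.97,0],"dr":[0,0,0]},{"delta_pos":[0,0,0],"dr":[0,0,0]},{"delta_pos":[0,0,0],"dr":[0,0,0]}]'
python3 - <<'E'
from h import *
w=grab_frame("wrist");s=grab_frame("scene")
a=cv2.resize(s[190:265,150:240],(360,300),interpolation=2)
o=np.zeros((600,800,3),np.uint8);o[:300,:360]=a;o[:300,400:]=cv2.resize(w,(400,300))
o[300:]=cv2.resize(w[0:210,0:560],(800,300),interpolation=2);save(o,"k7")
E
```

```text
t: 17.25
eef_pos: [0.5361, -0.1406, 0.2659]
ee_rot: [-3.141, -0.0, -1.307]
force: [-0.6, -0.2, -0.0]
width: 0.0872
gripper_force: 0.0
```

View pics/k7.png

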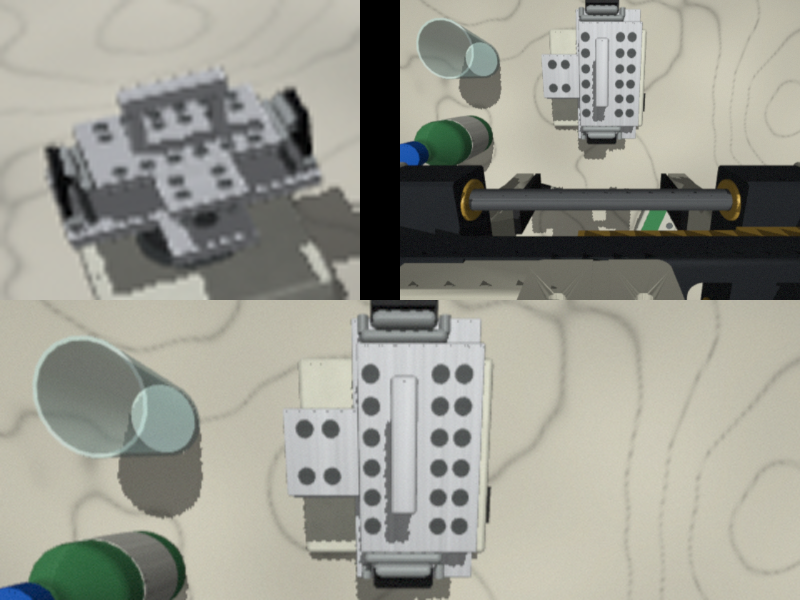

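The final views show both rollers over their pins, at (405,325) and (402,572) in the lower crop. The plate sits square and level, and the bystanders in view are undisturbed.

```bash
python3 -c "from station import *;print(job_done())"
```

```text
the job is handed in; nothing more can be done
None
```

I set the plate on the three balls with its narrow end over the single ball, pressed it home with both clips over its pins, released it, and handed the job in at about 17 s. The final pictures show it seated and level; `job_done()` returned no verdict.

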